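Hook the return spring of a fruit peeler onto its anchor stud

ROBOT

A 6-joint arm with a two-finger parallel gripper is mounted at the origin on a cart in front of the work surface, level with it; the furniture and walls round the work are solid. World frame = base frame: x ahead of the robot, y to its left, z up, the work surface at z = 0. Lengths are in m, angles in degrees, forces in N, time in s.
With the tool pointing down it reaches from about 0.3 to 0.75 m from the base axis. Payload 8.5 kg.
Tool frame: the origin (TCP) lies at the very end of the fingers, on their centre line; the grasp point (between the pads) lies 19 mm behind it; z points along the fingers, y is the line along which they close (so a half turn about z gives the same grasp; the last joint's range is limited). The gripper opens to 85 mm and grips with 20 to 120 N. Pads are 22 mm wide; open, the fingers measure 114 mm over their backs; the gripper's body (76 mm by 85 mm) begins 54 mm behind the grasp point. The pads swing forward as they close: fully open they stand 13 mm farther back than shut.
Start: joints at [52.466, 21.807, 74.336, -0, 83.858, -12.336], TCP at [0.234, 0.498, 0.231] pointing down, gripper open.
Joint ranges: [-178.18, 178.18], [-50.72, 133.34], [12.68, 142.11], [-81.47, 261.47], [9.98, 163.14], [-165.26, 165.26]. Speed limits (degrees/s): [136.94, 136.94, 180, 180, 180, 180].

INTERFACE

Orientations are given as a 3x3 rotation matrix whose columns are the frame's x, y, z axes.
In Python, from rig import observe, cams, ticket gives the robot as it stands.
- The arm moves only by the tool move_arm, never from a script. Its arguments are lists of equal length, an entry for each row: "jaw": the finger opening in cm, from 0 to 8.54; "dp": the shift along the tool's x, y, z in cm, a list of three; "turn": the turn, a rotation vector about the tool's x, y, z in rad, a list of three. In form: {"jaw": [jaw, ...], "dp": [[tx, ty, tz], ...], "turn": [[wx, wy, wz], ...]}. A call has 1 to 12 rows; each row shifts and turns the commanded pose from where the row before left it, along the tool's axes as they then stand; what a row does not reach is not made up. A row lasts 1/12 s, in which the tool goes at most 41.7 mm and 7.16 degrees, less where a joint would pass 70% of its speed; a pose out of reach is approached as far as the arm can. A call is refused whole if a number of a shift passes 4.17 or a number of a turn 0.125, either way. A call with a gripper value outside its range is refused whole. The fingers move at their own pace and stop on an object; "force" is the grip in N (left out, the last holds). Time passes only in rows, so rows that do not move let the fingers close. It gives the time, the measured TCP pose, the force, the opening and the grip force at its end, in the units of the state.
- observe(): the state, without advancing time (a new reading comes with each control period).
- cams.get_image(name): name is "side" or "top" or "wrist"; returns (picture, depth): 384x512x3 uint8, red, green, blue; 384x512 float32, m along the optical axis (not along the pixel's ray), 0 where there is no reading.
- cams.calibration(name): a dict with "vertical_fov" (degrees; the focal length in pixels is half the picture's height over the tangent of half this angle, whatever the lens; pixels are square), "cx", "cy" (the principal point, pixels), "view" (4x4, takes a point from world to camera coordinates); the wrist camera has in their place "tool_from_camera" (4x4, takes a point from camera to tool coordinates, whose origin is the TCP and whose axes are the flange's). Camera axes: x right, y up, looking along -z (the intrinsics and any distortion apply to the point x, -y, -z); pixel columns grow to the right and rows downward; lengths in m; the calibration is good to about 2 mm. A picture is of the moment at which its call begins: read the wrist's pose just before it. calibration takes no time and is no camera call.
- ticket.close_job(): hands the job in; it is judged then, once.
Trained networks look in the newest picture that a camera, given by its name, has taken for a name from the list of things; names that differ only in an ending like _2 or _b are one class to them, and where a whole thing is asked for, a point or a joint stands for the part that bears it (a point fixed in the world has none). Each returns a list of dicts, best first, with "p" (0 to 1); they miss things now and then, are a little off and sometimes report something else, mostly with a low value. They report only what shows in the picture. A call takes as long as a camera call.
- cams.spot_in(camera, query): "box" ([centre column, centre row, width, height] as shares, 0 to 1, of the picture: columns of its width, rows of its height, round what is visible of it).
- cams.outline_of(camera, query): "mask" (384x512 bool, what is visible of it) and "box" ([centre column, centre row, width, height] as shares, 0 to 1, of the picture: columns of its width, rows of its height, round what is visible of it).
- cams.mark_of(camera, query): "location" ([column, row] as shares, 0 to 1, of the picture: columns of its width, rows of its height: a listed point, or the origin of a listed thing).
The state is a dict: "time_s": time; "q": joint angles; "qvel": joint speeds; "joint_efforts": joint torques, N m; "position": TCP position; "tool_rot": TCP orientation; "ft_force": force on the tool from outside, world axes, zero at the start; "wrist_torque": the same for the moment, N m; "grip_width": finger opening in m; "gripper_force": force on a finger pad.
Only numpy, scipy, OpenCV 4.12 (cv2) and the standard library are available. Lean on these libraries where they do the work, as an engineer would, in place of code of your own. Each camera call takes 0.05 s, during which the arm holds its last target. There are 200 camera calls.

TASK

The peeler has been washed and the return spring of its peeling arm is off. Take the forked spring puller from its wooden block, catch the spring's eye with it and stretch the spring so that the eye goes over the head of the anchor stud and is held under the head; use only the puller on the spring, do not press hard, and do not stretch the spring much further than the stud needs. Then set the puller back upright in its block, with its collar down on the wood, and leave the other things where they are.

Things in the scene. Friction and masses are not known exactly. Their poses are not given: they have to be found in the camera images.
- peeler: Hand-cranked rotary fruit peeler, aluminium and steel, stuck down by its suction foot. Origin on the worktop under its base slab; slab -70 to +80 mm in x, -125 to +125 mm in y, its top at z = 30 mm. Crank, shaft (axis x = +50, z = 100 mm) and fruit prongs stand on the +x half, up to 150 mm high; nothing beyond x = -20 mm is higher than 75 mm.
- slot (a point): Centre of the adjuster slot, peeler (-35, -45) mm, at the height of the anchor stud's top (z = 60 mm); axes as the peeler's. The slot runs along y. The upright stud (shank 7 mm; flat head 14 mm diameter, z = 55 to 60 mm; nut at its foot, top at z = 39 mm) is clamped anywhere within 7.5 mm of this point along y; its place is not measured: see it or feel for it. It does not give.
- spring: Steel extension spring; origin on the pin that holds its near end, in the tail of the peeling arm, z = 66 mm (peeler (-35, +75) mm when the arm is at its stop). x runs along the spring to its free end (roughly peeler -y), z up. It swings about the pin up to 0.35 rad either way and stays where left. Coils 17 mm diameter, ending 62 mm out at rest.
- hook_neck (a point): Middle of the bare straight neck between coils and eye: 4 mm wire, 17 mm long, z = 66 mm at rest; x along the spring. The spring bends down easily at its free end (about 2 N for 12 mm) and springs back up, so the eye stays down only under the stud's head.
- hook_eye (a point): Centre of the round closed eye at the spring's free end, 90 mm from the pin at rest; the eye lies flat, inside diameter 17.5 mm, outside 23.5 mm, wire 3 mm. x along the spring away from the coils, z up. At rest it floats 4.5 mm clear above the height of the stud's head.
- hook_bend (a point): Middle of the wire at the far end of the eye, 10 mm beyond the eye's centre. This wire must end under the stud's head (head's underside at z = 55 mm, so the middle of the wire at about z = 54 mm).
- spring_hook (a joint): Stretch of the spring, m; 0 at rest. Pull: 1.5 N to start, then 220 N/m more. With the eye's centre over the stud it is 22 to 38 mm, as the stud is clamped; hooked on, the far end of the eye bears on the shank and 17 to 32 mm remain. Above 46 mm the spring is spoilt.
- peel_arm (a joint): Angle of the loose peeling arm about its upright pivot at peeler (+10, +75) mm, rad: 0 against its stop, positive swung off it (up to 0.15 at the start, which shifts the spring's pin, 45 mm from the pivot, by up to 7 mm to the peeler's +y). Pulling the spring draws it to 0.
- puller: Spring puller, 90 mm tall, 0.13 kg; origin midway between the prong tips, z up to the handle. Fork: two round prongs 4.4 mm thick side by side in y, centres 11.4 mm apart (gap 7 mm, 9.6 mm at the tips), roof of the fork at z = 14 mm. Astride the neck, the prongs push the eye's shoulders; their centres are then 12.7 mm behind the eye's centre. Collar, 34 mm diameter, at z = 40 to 45 mm.
- puller_grip (a point): Middle of the puller's dark wooden T handle, z = 76 mm on the puller; handle 24 mm thick in x, 70 mm long in y, 28 mm high. Grip it across x and pull along x, so that the gripper's closing direction takes the load.
- block: Light wooden block 72 x 72 x 52 mm, fixed; origin at the centre of its underside. In the middle of its top a square blind hole 22 x 22 mm, 46 mm deep; the puller stands in it, collar on the wood, prong tips 12 mm above the worktop.
- ramekin: White ramekin, 74 mm diameter, 38 mm high; origin centre of underside. To be left alone.
- cutter_round: Round tin cookie cutter, 63 mm diameter, 22 mm high; origin centre of underside. To be left alone.
- peach_a: Peach, 72 mm; origin centre of underside. To be left alone.
- peach_b: Peach, 72 mm; origin centre of underside. To be left alone.
- scraper: Dough scraper with wooden grip, 96 x 124 x 18 mm, lying; origin centre of underside. To be left alone.

How it is judged:
By the outcome, as a careful person would: the job done as asked, in the order asked, and still so for the second after the job is handed in, with the robot touching nothing.
It also fails if it takes over 70 s, if anything falls off the work surface, if the arm or the gripper's body presses on something with over 40 N, if the wrist force passes 120 N, or if a joint passes its speed limit or range.

## Working session

There is one attempt and no reset: what is moved stays moved. The work goes in short steps, Python scripts to look and compute and a tool call to move; the robot and the scene stay as the last step left them, time stands still between calls to the robot, and variables do not carry over. Pictures are saved under pics/ and viewed, at most 10 in all, crops included, and the job is handed in when it is done.

Besides the shell and the picture viewer there is one more tool, called after "Call:" as name(argument=value, ...), one argument or row to a line, values as JSON. move_arm: Moves the arm, as the interface text tells. Its arguments: {"type":"object","properties":{"jaw":{"type":"array","items":{"type":"number"}},"dp":{"type":"array","items":{"type":"array","items":{"type":"number"}}},"turn":{"type":"array","items":{"type":"array","items":{"type":"number"}}},"force":{"type":"number"}},"required":["jaw","dp","turn"]}

```bash
mkdir -p pics; ls; cat > h.py <<'E'
import numpy as np, cv2
from rig import observe, cams, ticket
def K(name):
    c=cams.calibration(name); f=192/np.tan(np.radians(c["vertical_fov"])/2); return c,f
def cam2world(name,st=None):
    c,f=K(name)
    if name=="wrist":
        T=np.eye(4);T[:3,:3]=np.array(st["tool_rot"]);T[:3,3]=st["position"]
        return T@np.array(c["tool_from_camera"]),c,f
    return np.linalg.inv(np.array(c["view"])),c,f
def unproj(name,u,v,d=None,z=None,st=None):
    M,c,f=cam2world(name,st)
    u=np.asarray(u,float);v=np.asarray(v,float)
    r=np.stack([(u-c["cx"])/f,-(v-c["cy"])/f,-np.ones_like(u)],-1)
    R=r@M[:3,:3].T;o=M[:3,3]
    s=d if z is None else (z-o[2])/R[...,2]
    return o+R*np.asarray(s)[...,None]
def proj(name,P,st=None):
    M,c,f=cam2world(name,st)
    p=(np.atleast_2d(P)-M[:3,3])@M[:3,:3]
    return np.stack([c["cx"]+f*p[:,0]/-p[:,2],c["cy"]-f*p[:,1]/-p[:,2]],-1)
E
python3 - <<'E'
from h import *
for n in ["top","side","wrist"]:
    im,d=cams.get_image(n);cv2.imwrite(f"pics/{n}0.png",im[...,::-1]);np.save(f"pics/{n}0.npy",d)
    print(n,cams.calibration(n))
    if n!="wrist":
        for q in ["puller_grip","block","hook_eye","hook_neck","spring","slot","peeler"]:
            r=cams.mark_of(n,q)[:2]
            print(q,[(round(x["p"],2),np.round(np.array(x["location"])*[512,384],1)) for x in r])
t=np.hstack([cv2.imread("pics/top0.png"),cv2.imread("pics/side0.png")])
cv2.imwrite("pics/both.png",cv2.resize(t,(800,300)))
print(observe()["time_s"],observe()["tool_rot"])
E
```

```text
pics
top {'vertical_fov': 43.66334369282688, 'cx': 256.2649309067991, 'cy': 190.76084579103463, 'view': array([[-0.12497556, -0.99215232, -0.0038573 , -0.05323725],
       [ 0.9495689 , -0.12073664,  0.28938135, -0.6240501 ],
       [-0.28757609,  0.03250283,  0.95720612, -1.03204007],
       [ 0.        ,  0.        ,  0.        ,  1.        ]])}
puller_grip [(0.77, array([337.5, 244.7]))]
block [(0.8, array([330.5, 253.8]))]
hook_eye [(0.69, array([203.4, 237.7]))]
hook_neck [(0.68, array([201.1, 238.9])), (0.58, array([194.8, 236.3]))]
spring [(0.7, array([161.3, 248.7])), (0.26, array([217.4, 154.1]))]
slot [(0.69, array([214.7, 238.6]))]
peeler [(0.9, array([191.6, 232.4])), (0.35, array([331.3, 253.7]))]
side {'vertical_fov': 48.129964266650326, 'cx': 254.97301073366927, 'cy': 192.72163502677185, 'view': array([[-0.99725118, -0.07369059,  0.00773142,  0.6149264 ],
       [ 0.04498475, -0.51923504,  0.85344674, -0.15507041],
       [-0.05887657,  0.85144857,  0.52112271, -0.99777358],
       [ 0.        ,  0.        ,  0.        ,  1.        ]])}
puller_grip [(0.66, array([317.6
[... 161 characters left out ...]
252.5]))]
slot [(0.56, array([294.4, 223. ]))]
peeler [(0.72, array([282.3, 253.7]))]
wrist {'vertical_fov': 64.57624293641507, 'cx': 258.32034683074954, 'cy': 189.68078969068716, 'tool_from_camera': array([[-9.36728926e-04,  9.47239449e-01,  3.20525427e-01,
         8.25142214e-02],
       [ 9.99999496e-01,  7.71324554e-04,  6.43004865e-04,
         1.71197127e-04],
       [ 3.61850441e-04,  3.20525868e-01, -9.47239694e-01,
        -1.43834682e-01],
       [ 0.00000000e+00,  0.00000000e+00,  0.00000000e+00,
         1.00000000e+00]])}
0.85 [[-9.04832430e-01  4.25767863e-01  1.61626052e-05]
 [ 4.25767864e-01  9.04832429e-01  3.82875365e-05]
 [ 1.67715328e-06  4.15253225e-05 -9.99999999e-01]]
```

View pics/top0.png

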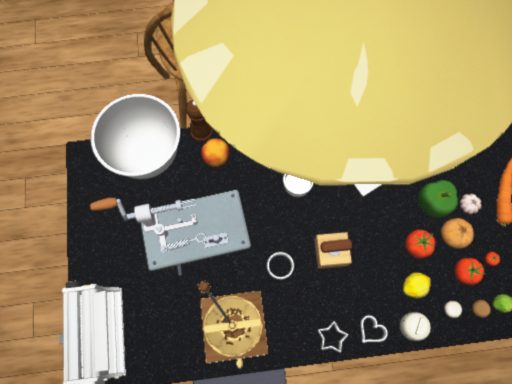

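View pics/side0.png

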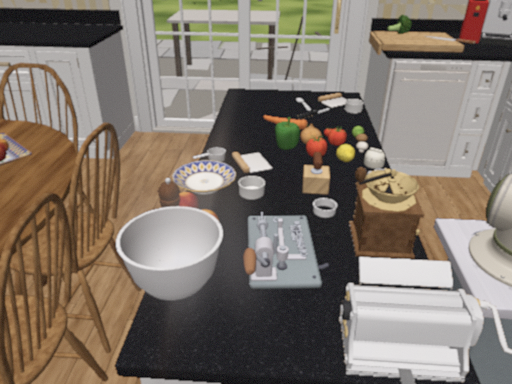

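Top view: peeler at about (195,230) px with the spring running right along its lower half, puller in its block at (335,248). Side view agrees. Now for positions.

```bash
python3 - <<'E'
from h import *
top={"grip":((337.5,244.7),.128),"block":((330.5,253.8),0),"eye":((203.4,237.7),.066),"neck":((201.1,238.9),.066),"springpin":((161.3,248.7),.066),"slot":((214.7,238.6),.06),"peeler":((191.6,232.4),0)}
side={"grip":((317.6,159.8),.128),"block":((314.4,188),0),"eye":((293,229.4),.066),"springpin":((306,252.5),.066),"slot":((294.4,223),.06),"peeler":((282.3,253.7),0)}
for n,D in(("top",top),("side",side)):
    for k,((u,v),z) in D.items(): print(n,k,np.round(unproj(n,u,v,z=z)*1000,1))
r=cams.outline_of("top","block");m=r[0]["mask"]
d=np.load("pics/top0.npy");v,u=np.nonzero(m);P=unproj("top",u,v,d[v,u]);P=P[abs(P[:,2]-.052)<.006]
print(len(P),np.median(P,0),cv2.minAreaRect((P[:,:2]*1000).astype(np.float32)))
r=cams.outline_of("top","puller_grip");m=r[0]["mask"]
v,u=np.nonzero(m);P=unproj("top",u,v,d[v,u]);print("puller z",np.percentile(P[:,2],[5,50,95]));P=P[P[:,2]>.125]
print(len(P),P.mean(0),cv2.minAreaRect((P[:,:2]*1000).astype(np.float32)))
r=cams.outline_of("top","peeler");m=r[0]["mask"]
v,u=np.nonzero(m);P=unproj("top",u,v,d[v,u]);P=P[abs(P[:,2]-.03)<.006]
print(len(P),P.mean(0),cv2.minAreaRect((P[:,:2]*1000).astype(np.float32)))
E
python3 - <<'E'
import sys;sys.path.insert(0,'.')
import os;os.chdir('.')
from h import *
im=cv2.imread("pics/top0.png");a=cv2.resize(im[170:290,120:270],None,fx=4,fy=4,interpolation=cv2.INTER_CUBIC)
cv2.imwrite("pics/crop1.png",a)
E
```

```text
top grip [ 456.7 -291.1  128. ]
top block [ 457.3 -294.4    0. ]
top eye [522.3   4.7  66. ]
top neck [520.1  10.3  66. ]
top springpin [508.8 104.   66. ]
top slot [518.1 -20.9  60. ]
top peeler [553.2  38.5   0. ]
side grip [ 466.7 -216.4  128. ]
side block [ 462.  -285.4    0. ]
side eye [529.   16.7  66. ]
side springpin [501.6  97.   66. ]
side slot [525.3 -17.2  60. ]
side peeler [550.5  24.7   0. ]
574 [ 0.44742808 -0.29182823  0.05189913] ((461.55548095703125, -295.2664794921875), (72.38121795654297, 71.99815368652344), 88.25318145751953)
puller z [0.05671928 0.1000648  0.10420411]
1 [ 0.28913516 -0.09462095  1.16825817] ((289.1351623535156, -94.6209487915039), (0.0, 0.0), 0.0)
4852 [0.55008072 0.01582379 0.02997684] ((556.2836303710938, 28.141700744628906), (150.48092651367188, 248.8778839111328), 6.187671661376953)
```

View pics/crop1.png

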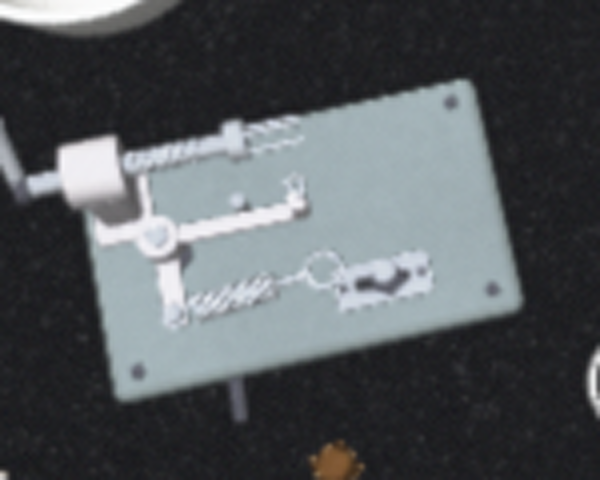

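Crop: slab, spring with eye at (325,268) of the crop, adjuster plate with dark slot right of it (the stud head about (385,275)). The peeler yaw is about 6.2°. Next: handle pose and the first moves.

```bash
cat >> h.py <<'E'
from scipy.spatial.transform import Rotation as Ro
def plan(goal,yaw_y,st=None):
    """tool-frame shift (cm) and turn about tool z (rad) to reach goal TCP, tool down, tool y at yaw_y deg"""
    st=st or observe();R=np.array(st["tool_rot"]);a=np.radians(yaw_y)
    y=np.array([np.cos(a),np.sin(a),0]);z=np.array([0,0,-1.]);G=np.stack([np.cross(y,z),y,z],1)
    w=Ro.from_matrix(R.T@G).as_rotvec()
    return R.T@(np.array(goal)-st["position"])*100,w,G.T@(np.array(goal)-st["position"])*100
E
python3 - <<'E'
from h import *
d=np.load("pics/top0.npy")
u,v=np.meshgrid(np.arange(312,362),np.arange(225,270));u=u.ravel();v=v.ravel()
P=unproj("top",u,v,d[v,u]);P=P[(P[:,2]>.09)&(P[:,2]<.115)]
print(len(P),P.mean(0),cv2.minAreaRect((P[:,:2]*1000).astype(np.float32)))
print(unproj("top",337.5,244.7,z=.088),unproj("side",317.6,159.8,z=.088))
print(plan([.455,-.293,.20],0))
E
```

```text
325 [ 0.46112173 -0.29310068  0.10024564] ((462.2065124511719, -293.7618408203125), (68.27430725097656, 24.386789321899414), 88.28887939453125)
[ 0.46312682 -0.29867231  0.088     ] [ 0.45937881 -0.29571737  0.088     ]
(array([-53.64340507, -62.13780247,   3.13332356]), array([3.54048827e-05, 1.92185646e-05, 1.13098549e+00]), array([-79.06393947,  22.08209364,   3.1326882 ]))
```

```bash
python3 - <<'E'
from h import *
d=np.load("pics/top0.npy")
v,u=np.mgrid[150:384,60:512];P=unproj("top",u.ravel(),v.ravel(),d[v.ravel(),u.ravel()])
P=P[(P[:,2]>.1)&(P[:,2]<.9)]
# bins
for x in np.arange(.25,.85,.05):
  print(round(x,2),[int(1000*P[(abs(P[:,0]-x-.025)<.025)&(abs(P[:,1]-y-.05)<.05)][:,2].max(initial=0)) for y in np.arange(-.6,.5,.1)])
print(plan([.462,-.294,.30],-1.7)[0])
E
```

```text
0.25 [0, 0, 0, 0, 169, 172, 173, 0, 157, 126, 0]
0.3 [0, 0, 0, 0, 172, 201, 175, 0, 158, 125, 0]
0.35 [0, 0, 0, 862, 862, 224, 223, 0, 157, 125, 0]
0.4 [0, 0, 0, 0, 862, 843, 221, 0, 156, 126, 0]
0.45 [0, 0, 107, 107, 0, 0, 0, 0, 123, 120, 0]
0.5 [112, 0, 0, 0, 0, 0, 0, 0, 0, 0, 0]
0.55 [0, 0, 0, 0, 0, 0, 114, 122, 0, 0, 0]
0.6 [0, 0, 0, 0, 0, 0, 113, 148, 151, 0, 0]
0.65 [0, 0, 0, 0, 0, 0, 131, 129, 0, 0, 0]
0.7 [0, 0, 0, 0, 0, 0, 129, 127, 130, 0, 0]
0.75 [0, 0, 0, 0, 0, 0, 0, 0, 111, 0, 0]
0.8 [0, 0, 0, 0, 0, 0, 0, 0, 0, 0, 0]
[-54.31969797 -61.9300622   -6.86665004]
```

Call:
move_arm(
  jaw=[8.5, 8.5, 8.5, 8.5, 8.5, 8.5, 8.5, 8.5, 8.5, 8.5, 8.5, 8.5],
  dp=[
    [0, 0, -3.3],
    [0, 0, -3.3],
    [0, 0, -3.3],
    [-2.6, -3.0, 0],
    [-2.6, -3.0, 0],
    [-2.6, -3.0, 0],
    [-2.6, -3.0, 0],
    [-2.6, -3.0, 0],
    [-2.6, -3.0, 0],
    [-2.6, -3.0, 0],
    [-2.6, -3.0, 0],
    [-2.6, -3.0, 0],
  ],
  turn=[
    [0, 0, 0],
    [0, 0, 0],
    [0, 0, 0],
    [0, 0, 0],
    [0, 0, 0],
    [0, 0, 0],
    [0, 0, 0],
    [0, 0, 0],
    [0, 0, 0],
    [0, 0, 0],
    [0, 0, 0],
    [0, 0, 0],
  ],
)

```text
time_s: 2.0
position: [0.3307, 0.152, 0.3305]
tool_rot: [[-0.905, 0.425, 0.001], [0.425, 0.905, 0.0], [-0.001, 0.0, -1.0]]
ft_force: [2.3, 1.2, 0.9]
grip_width: 0.0845
gripper_force: 0.0
```

Call:
move_arm(
  jaw=[8.5, 8.5, 8.5, 8.5, 8.5, 8.5, 8.5, 8.5, 8.5, 8.5, 8.5, 8.5],
  dp=[
    [-2.6, -3.0, 0],
    [-2.6, -3.0, 0],
    [-2.6, -3.0, 0],
    [-2.6, -3.0, 0],
    [-2.6, -3.0, 0],
    [-2.6, -3.0, 0],
    [-2.6, -3.0, 0],
    [-2.6, -3.0, 0],
    [-2.6, -3.0, 0],
    [-2.6, -3.0, 0],
    [-2.6, -2.2, 0],
    [0, 0, 0],
  ],
  turn=[
    [0, 0, 0],
    [0, 0, 0],
    [0, 0, 0],
    [0, 0, 0],
    [0, 0, 0],
    [0, 0, 0],
    [0, 0, 0],
    [0, 0, 0],
    [0, 0, 0],
    [0, 0, 0],
    [0, 0, 0],
    [0, 0, 0],
  ],
)

```text
time_s: 3.0
position: [0.4537, -0.2644, 0.3285]
tool_rot: [[-0.903, 0.429, -0.001], [0.429, 0.903, 0.0], [0.002, -0.0, -1.0]]
ft_force: [-0.4, 0.7, 0.2]
grip_width: 0.0849
gripper_force: 0.0
```

Call:
move_arm(
  jaw=[8.5, 8.5, 8.5, 8.5, 8.5, 8.5, 8.5, 8.5, 8.5, 8.5, 8.5, 8.5],
  dp=[
    [0, 0, 0],
    [0, 0, 0],
    [0, 0, 0],
    [0, 0, 0],
    [0, 0, 0],
    [0, 0, 0],
    [0, 0, 0],
    [0, 0, 0],
    [0, 0, 0],
    [0, 0, 0],
    [0, 0, 0],
    [0, 0, 0],
  ],
  turn=[
    [0, 0, 0.116],
    [0, 0, 0.116],
    [0, 0, 0.116],
    [0, 0, 0.116],
    [0, 0, 0.116],
    [0, 0, 0.116],
    [0, 0, 0.116],
    [0, 0, 0.116],
    [0, 0, 0.116],
    [0, 0, 0.116],
    [0, 0, 0],
    [0, 0, 0],
  ],
)

```text
time_s: 4.0
position: [0.4526, -0.2592, 0.3304]
tool_rot: [[0.025, 1.0, 0.0], [1.0, -0.025, -0.0], [-0.0, 0.0, -1.0]]
ft_force: [0.9, -0.1, -0.1]
grip_width: 0.0848
gripper_force: 0.0
```

```bash
python3 - <<'E'
from h import *
st=observe();print(st["time_s"],st["position"],st["q"],st["ft_force"])
im,d=cams.get_image("wrist");cv2.imwrite("pics/w1.png",im[...,::-1])
v,u=np.mgrid[0:384,0:512];P=unproj("wrist",u.ravel(),v.ravel(),d.ravel(),st=st)
P=P[(d.ravel()>0)&(abs(P[:,0]-.46)<.06)&(abs(P[:,1]+.294)<.06)]
H=P[(P[:,2]>.097)&(P[:,2]<.115)];B=P[abs(P[:,2]-.052)<.004]
for n,Q in(("handle",H),("block",B)): print(n,len(Q),Q.mean(0),cv2.minAreaRect((Q[:,:2]*1000).astype(np.float32)))
for q in ["puller_grip","block"]:
    for x in cams.mark_of("wrist",q)[:1]: 
        l=np.array(x["location"])*[512,384];print(q,x["p"],l,unproj("wrist",*l,z=.088 if q!="block" else 0,st=st))
print(plan([.462,-.294,.13],-1.7))
E
```

```text
4.0 [ 0.4525789  -0.25920411  0.33039139] [-4.28214725e+01  1.59139134e+01  6.69659737e+01  1.22065413e-03
  9.71178730e+01 -4.13677191e+01] [ 0.91969765 -0.07192278 -0.09317331]
handle 880 [ 0.46139177 -0.29076165  0.10190897] ((461.5183410644531, -292.4046325683594), (68.4159927368164, 23.432231903076172), 88.41667938232422)
block 1602 [ 0.46103144 -0.29025263  0.05310636] ((461.247314453125, -293.83660888671875), (72.2476577758789, 72.08750915527344), 87.93588256835938)
puller_grip 0.61 [264.4992 182.5152] [ 0.45959206 -0.29762584  0.088     ]
block 0.81 [262.7072 163.5072] [ 0.45836336 -0.29330696  0.        ]
(array([-3.44169084,  1.02880227, 20.03579888]), array([5.74800029e-05, 8.49645627e-06, 3.26901373e-03]), array([-3.43847764,  1.04119962, 20.03571016]))
```

Call:
move_arm(
  jaw=[8.5, 8.5, 8.5, 8.5, 8.5, 8.5, 8.5, 8.5, 8.5, 8.5, 8.5, 8.5],
  dp=[
    [-1.7, 0.5, 0],
    [-1.7, 0.5, 0],
    [0, 0, 3.5],
    [0, 0, 3.5],
    [0, 0, 3.5],
    [0, 0, 3.5],
    [0, 0, 3.5],
    [0, 0, 3.5],
    [0, 0, 2.0],
    [0, 0, 0],
    [0, 0, 0],
    [0, 0, 0],
  ],
  turn=[
    [0, 0, 0.004],
    [0, 0, 0],
    [0, 0, 0],
    [0, 0, 0],
    [0, 0, 0],
    [0, 0, 0],
    [0, 0, 0],
    [0, 0, 0],
    [0, 0, 0],
    [0, 0, 0],
    [0, 0, 0],
    [0, 0, 0],
  ],
)

```text
time_s: 5.15
position: [0.4623, -0.2944, 0.102]
tool_rot: [[0.032, 0.999, 0.002], [0.999, -0.032, -0.002], [-0.002, 0.002, -1.0]]
ft_force: [0.1, -0.7, 0.3]
grip_width: 0.0853
gripper_force: 0.0
```

Call:
move_arm(
  jaw=[8.5, 8.5, 8.5, 2.0, 2.0, 2.0, 2.0, 2.0, 2.0, 2.0, 2.0, 2.0],
  dp=[
    [0, 0, 1.65],
    [0, 0, 1.65],
    [0, 0, 0],
    [0, 0, 0],
    [0, 0, 0],
    [0, 0, 0],
    [0, 0, 0],
    [0, 0, 0],
    [0, 0, 0],
    [0, 0, 0],
    [0, 0, 0],
    [0, 0, 0],
  ],
  turn=[
    [0, 0, 0],
    [0, 0, 0],
    [0, 0, 0],
    [0, 0, 0],
    [0, 0, 0],
    [0, 0, 0],
    [0, 0, 0],
    [0, 0, 0],
    [0, 0, 0],
    [0, 0, 0],
    [0, 0, 0],
    [0, 0, 0],
  ],
  force=90,
)

```text
time_s: 6.15
position: [0.4619, -0.294, 0.0682]
tool_rot: [[0.033, 0.999, 0.001], [0.999, -0.033, -0.001], [-0.001, 0.001, -1.0]]
ft_force: [0.0, 0.4, 5.8]
grip_width: 0.0229
gripper_force: 88.4
```

Call:
move_arm(
  jaw=[2.0, 2.0, 2.0, 2.0, 2.0, 2.0, 2.0, 2.0, 2.0, 2.0],
  dp=[
    [0, 0, -2],
    [0, 0, -3],
    [0, 0, -3],
    [0, 0, -3],
    [0, 0, 0],
    [3.7, 1.0, 0],
    [3.7, 1.0, 0],
    [3.7, 1.0, 0],
    [3.7, 1.0, 0],
    [3.7, 1.0, 0],
  ],
  turn=[
    [0, 0, 0],
    [0, 0, 0],
    [0, 0, 0],
    [0, 0, 0],
    [0, 0, 0],
    [0, 0, 0],
    [0, 0, 0],
    [0, 0, 0],
    [0, 0, 0],
    [0, 0, 0],
  ],
)

```text
time_s: 6.98
position: [0.5176, -0.1086, 0.1767]
tool_rot: [[0.033, 0.999, -0.001], [0.999, -0.033, 0.0], [0.0, -0.001, -1.0]]
ft_force: [1.0, -0.8, -0.5]
grip_width: 0.023
gripper_force: 88.3
```

Call:
move_arm(
  jaw=[2.0, 2.0, 2.0, 2.0, 2.0, 2.0, 2.0, 2.0, 2.0, 2.0, 2.0, 2.0],
  dp=[
    [0, 0, 0],
    [0, 0, 0],
    [0, 0, 0],
    [0, 0, 0],
    [0, 0, 0],
    [0, 0, 0],
    [0, 0, 0],
    [0, 0, 0],
    [0, 0, 0],
    [0, 0, 0],
    [0, 0, 0],
    [0, 0, 0],
  ],
  turn=[
    [0, 0, 0.12],
    [0, 0, 0.12],
    [0, 0, 0.12],
    [0, 0, 0.12],
    [0, 0, 0.12],
    [0, 0, 0.12],
    [0, 0, 0.12],
    [0, 0, 0.12],
    [0, 0, 0.12],
    [0, 0, 0.12],
    [0, 0, 0.12],
    [0, 0, 0.12],
  ],
)

```text
time_s: 7.98
position: [0.5173, -0.1103, 0.1766]
tool_rot: [[0.996, 0.092, -0.001], [0.092, -0.996, 0.001], [-0.001, -0.001, -1.0]]
ft_force: [0.5, -0.8, -1.1]
grip_width: 0.0227
gripper_force: 88.4
```

```bash
python3 - <<'E'
from h import *
st=observe();print(st["time_s"],st["position"],np.array(st["tool_rot"]).round(3).tolist(),st["q"],st["ft_force"])
im,d=cams.get_image("wrist");cv2.imwrite("pics/w2.png",im[...,::-1]);np.save("pics/w2.npy",d)
import pickle;pickle.dump(st,open("pics/w2.pkl","wb"))
Z=dict(hook_eye=.066,hook_neck=.066,hook_bend=.066,spring=.066,slot=.06,peeler=0)
for q in Z:
    for x in cams.mark_of("wrist",q)[:1]: 
        l=np.array(x["location"])*[512,384];print(q,round(x["p"],2),l,unproj("wrist",*l,z=Z[q],st=st).round(4))
E
```

```text
7.9833 [ 0.51732733 -0.11031311  0.17657767] [[0.996, 0.092, -0.001], [0.092, -0.996, 0.001], [-0.001, -0.001, -1.0]] [-2.48708154e+01  2.24590876e+01  8.29272692e+01 -1.89167872e-03
  7.46890190e+01  5.98640169e+01] [ 0.5386429  -0.82094523 -1.05374197]
hook_eye 0.69 [118.4768 167.1168] [0.5231 0.0117 0.066 ]
hook_neck 0.6 [ 97.024  166.1184] [0.5224 0.03   0.066 ]
hook_bend 0.74 [131.2768 166.3104] [0.5249 0.0006 0.066 ]
spring 0.79 [ 15.5136 173.6832] [0.509  0.1012 0.066 ]
slot 0.93 [156.2112 168.9984] [ 0.5226 -0.0188  0.06  ]
peeler 0.69 [123.4944 121.6128] [0.5526 0.0334 0.    ]
```

View pics/w2.png

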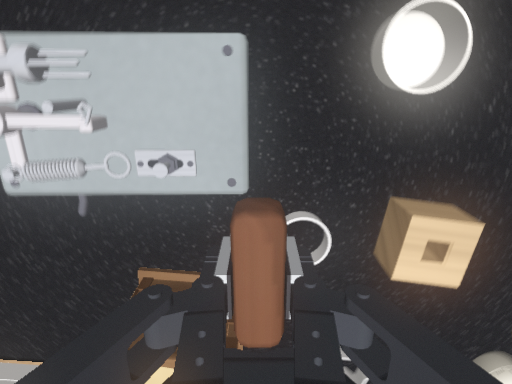

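Wrist view: plate at (135–196,150–177), slot dark about (165,163), stud head about (160,169), eye at (118,166). Zoom in.

```bash
python3 - <<'E'
from h import *
im=cv2.imread("pics/w2.png");a=cv2.resize(im[140:200,0:220][:, :],None,fx=3.6,fy=3.6)
b=cv2.resize(im[143:187,85:205],None,fx=6.5,fy=6.5,interpolation=cv2.INTER_CUBIC)
cv2.imwrite("pics/c2.png",b)
E
```

```text
(no output)
```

View pics/c2.png

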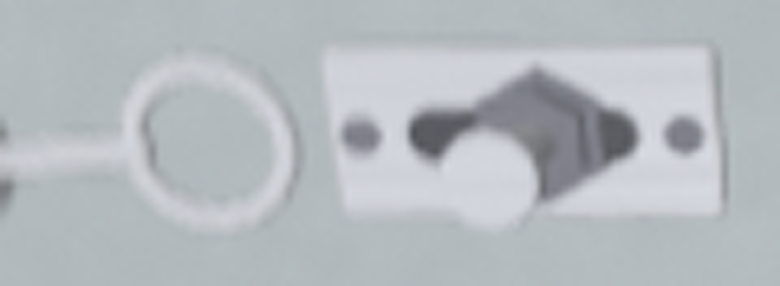

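```bash
python3 - <<'E'
from h import *
import pickle;st=pickle.load(open("pics/w2.pkl","rb"));d=np.load("pics/w2.npy")
f=lambda x,y,z:unproj("wrist",85+x/6.5-.42,143+y/6.5-.42,z=z,st=st)
S=f(489,179,.06);E=f(209.5,140,.066);N=f(20,158,.066)
D=unproj("wrist",160,170,d[170,160],st=st);print("stud",S,"by depth",D,"eye",E,"neck",N)
v,u=np.mgrid[0:210,0:260];P=unproj("wrist",u.ravel(),v.ravel(),d[:210,:260].ravel(),st=st);Q=P[abs(P[:,2]-.03)<.003]
r=cv2.minAreaRect((Q[:,:2]*1000).astype(np.float32));print(r)
rows=Q[(Q[:,1]<.02)];print("x edges",rows[:,0].min(),rows[:,0].max(),Q[:,1].min())
plate=unproj("wrist",np.array([140,190]),np.array([155,155]),d[155,[140,190]],st=st);print("plate",plate)
zs=plate[:,2].mean();print("slot ends",f(412,135,zs),f(638,135,zs))
E
```

```text
stud [ 0.52189324 -0.02200151  0.06      ] by depth [ 0.60059995 -0.102816    0.32031604] eye [0.52570317 0.012924   0.066     ] neck [0.5209283  0.03814713 0.066     ]
((556.09814453125, 28.987991333007812), (147.884033203125, 247.8902587890625), 5.8957719802856445)
x edges 0.4841462022535418 0.6414384932856997 -0.10006908665288085
plate [[ 0.5276256   0.00442907  0.03495799]
 [ 0.53193501 -0.0431406   0.03476888]]
slot ends [ 0.52004445 -0.00290473  0.03486343] [ 0.52310262 -0.03632573  0.03486343]
```

```bash
python3 - <<'E'
from h import *
import pickle;st=pickle.load(open("pics/w2.pkl","rb"));d=np.load("pics/w2.npy")
v,u=np.mgrid[185:384,215:305];v=v.ravel();u=u.ravel();P=unproj("wrist",u,v,d[v,u],st=st)
T=(P-st["position"])@np.array(st["tool_rot"])*1000
T=T[(d[v,u]>0)&(abs(T[:,1])<16)&(T[:,2]<0)]
print(np.percentile(T[:,2],[1,10,50,90]))
for z0 in(-36,-33,-30,-26,-20): 
    q=T[abs(T[:,2]-z0)<2]; print(z0,len(q),q.min(0) if len(q) else 0,q.max(0) if len(q) else 0)
im=cv2.imread("pics/w2.png")
print([im[r,260].tolist() for r in range(192,204,2)],[im[r,260].tolist() for r in range(338,356,3)])
for row,z in((198,.034),(198,.02),(347,.034)):
    p=unproj("wrist",260,row,z=st["position"][2]+z,st=st);print(row,z,(p-st["position"])@np.array(st["tool_rot"])*1000)
print(plan([.5223,.0306,.132],-80))
E
```

```text
[-89.22703986 -83.07002729 -35.18707721 -30.01367512]
-36 4395 [-30.93476678 -15.98209034 -37.99829993] [ 34.33521023  15.96350457 -34.00046308]
-33 4608 [-32.95362774 -15.98209034 -34.99997199] [ 35.86832673  15.99269424 -31.00501261]
-30 1121 [-31.61427407 -15.92889976 -31.99699981] [ 36.09003139  15.99269424 -28.00544543]
-26 307 [-27.2516232  -15.9518672  -27.99686816] [ 36.14210858  15.97977429 -24.00117753]
-20 225 [ 10.46104945 -15.82379116 -21.98645295] [ 36.13031193  15.90356774 -18.02362204]
[[58, 56, 56], [57, 55, 56], [58, 56, 58], [53, 61, 80], [53, 62, 83], [55, 65, 89]] [[73, 97, 142], [74, 98, 142], [68, 90, 133], [55, 67, 92], [50, 49, 52], [50, 47, 51]]
198 0.034 [ 42.51694291   0.63831121 -34.04948622]
198 0.02 [ 37.29570993   0.70880213 -20.04349486]
347 0.034 [-31.32491746   0.70154371 -33.96433322]
(array([  1.87838506, -13.98454444,   4.51860103]), array([-0.0001365 ,  0.00022498, -0.07450589]), array([  2.91314853, -13.8065801 ,   4.51724259]))
```

Call:
move_arm(
  jaw=[2.0, 2.0, 2.0, 2.0, 2.0, 2.0, 2.0, 2.0, 2.0, 2.0],
  dp=[
    [0, 0, 0],
    [0.7, -3.4, 0],
    [0.7, -3.4, 0],
    [0.7, -3.4, 0],
    [0.7, -3.6, 0],
    [0, 0, 0],
    [0, 0, 1.5],
    [0, 0, 1.5],
    [0, 0, 0],
    [0, 0, 0],
  ],
  turn=[
    [0, 0, -0.075],
    [0, 0, 0],
    [0, 0, 0],
    [0, 0, 0],
    [0, 0, 0],
    [0, 0, 0],
    [0, 0, 0],
    [0, 0, 0],
    [0, 0, 0],
    [0, 0, 0],
  ],
)

```text
time_s: 9.17
position: [0.5213, 0.0302, 0.1471]
tool_rot: [[0.985, 0.173, -0.001], [0.173, -0.985, 0.0], [-0.001, -0.0, -1.0]]
ft_force: [-0.2, -0.2, -0.9]
grip_width: 0.0228
gripper_force: 88.7
```

```bash
python3 - <<'E'
from h import *
st=observe();print(st["time_s"],st["position"],st["ft_force"])
im,d=cams.get_image("wrist");cv2.imwrite("pics/w3.png",im[...,::-1])
p,w,g=plan([.5208,.031,.112],-80,st);print(p,w,g)
E
```

```text
9.1667 [0.52132512 0.03015197 0.14714955] [-0.2139588  -0.23318355 -0.91471051]
[-0.03266398 -0.09131092  3.51503285] [-0.00036642  0.0012562  -0.00099081] [-0.03698838 -0.09263337  3.5149554 ]
```

View pics/w3.png

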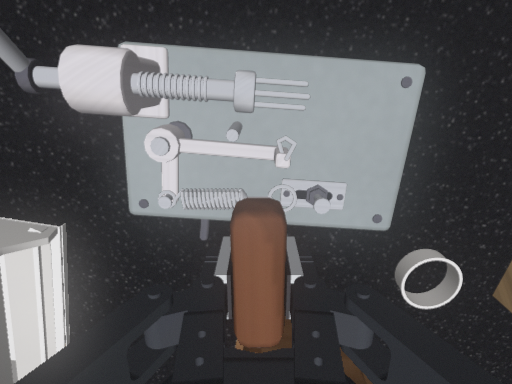

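Wrist view: handle over the neck (eye at (282,198), stud head at (322,205)); well aligned. Lower the fork.

Call:
move_arm(
  jaw=[2.0, 2.0, 2.0, 2.0, 2.0, 2.0, 2.0],
  dp=[
    [0, -0.1, 0.5],
    [0, 0, 0.8],
    [0, 0, 0.8],
    [0, 0, 0.7],
    [0, 0, 0.7],
    [0, 0, 0],
    [0, 0, 0],
  ],
  turn=[
    [0, 0, 0],
    [0, 0, 0],
    [0, 0, 0],
    [0, 0, 0],
    [0, 0, 0],
    [0, 0, 0],
    [0, 0, 0],
  ],
)

```text
time_s: 9.8
position: [0.5212, 0.0313, 0.1119]
tool_rot: [[0.985, 0.172, -0.001], [0.172, -0.985, 0.0], [-0.001, -0.0, -1.0]]
ft_force: [0.1, 0.5, -1.9]
grip_width: 0.0231
gripper_force: 88.7
```

```bash
python3 - <<'E'
from h import *
st=observe();print(st["time_s"],st["position"],st["ft_force"],st["wrist_torque"])
im,d=cams.get_image("wrist");cv2.imwrite("pics/w4.png",im[...,::-1])
for q in ["hook_eye","hook_neck","spring","slot","puller_grip"]:
    for x in cams.mark_of("wrist",q)[:1]:
        l=np.array(x["location"])*[512,384];print(q,round(x["p"],2),l,unproj("wrist",*l,z=.06 if q=="slot" else .066,st=st).round(4))
b=cv2.imread("pics/w4.png")[120:300,100:420];cv2.imwrite("pics/c4.png",cv2.resize(b,None,fx=2.5,fy=2.5,interpolation=cv2.INTER_CUBIC))
E
```

```text
9.8 [0.52120544 0.03126885 0.11188001] [ 0.146322    0.54808645 -1.87970866] [0.01064749 0.04660564 0.01043748]
hook_eye 0.63 [286.72   218.6112] [0.5222 0.0119 0.066 ]
spring 0.84 [155.6992 215.0016] [0.5096 0.1001 0.066 ]
slot 0.58 [327.1168 224.2176] [ 0.5203 -0.0182  0.06  ]
puller_grip 0.66 [258.7136 272.9088] [0.4764 0.0233 0.066 ]
```

View pics/c4.png

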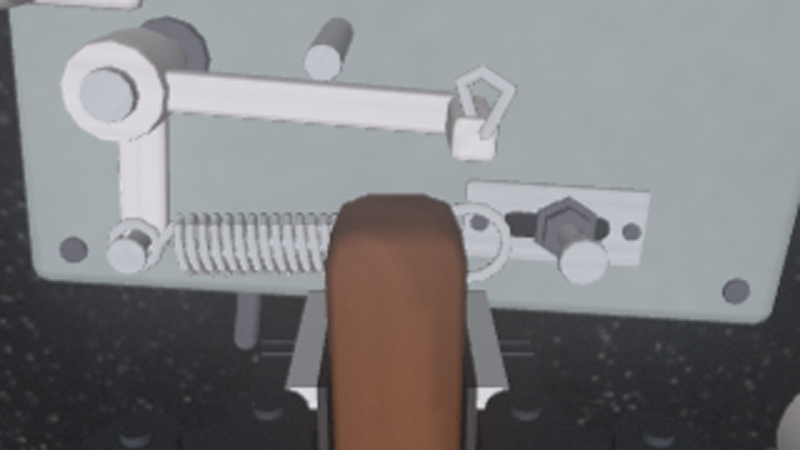

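Call:
move_arm(
  jaw=[2.0, 2.0, 2.0, 2.0, 2.0, 2.0, 2.0, 2.0],
  dp=[
    [0, 0.3, 0],
    [-0.06, 0.4, 0],
    [-0.07, 0.4, 0],
    [-0.07, 0.4, 0],
    [-0.07, 0.4, 0],
    [-0.07, 0.3, 0],
    [0, 0, 0],
    [0, 0, 0],
  ],
  turn=[
    [0, 0, 0.02],
    [0, 0, 0.02],
    [0, 0, 0.02],
    [0, 0, 0.008],
    [0, 0, 0],
    [0, 0, 0],
    [0, 0, 0],
    [0, 0, 0],
  ],
)

```text
time_s: 10.77
position: [0.5206, 0.0092, 0.1122]
tool_rot: [[0.995, 0.104, -0.0], [0.104, -0.995, 0.001], [-0.0, -0.001, -1.0]]
ft_force: [0.3, 4.2, -1.0]
grip_width: 0.0231
gripper_force: 88.5
```

```bash
python3 - <<'E'
from h import *
st=observe();print(st["time_s"],st["position"],st["ft_force"],st["wrist_torque"])
im,d=cams.get_image("wrist");cv2.imwrite("pics/w5.png",im[...,::-1])
for q in ["hook_eye","hook_bend","spring","slot"]:
    for x in cams.mark_of("wrist",q)[:1]:
        l=np.array(x["location"])*[512,384];print(q,round(x["p"],2),l,unproj("wrist",*l,z=.06 if q=="slot" else .066,st=st).round(4))
R0=np.array(observe()["tool_rot"])
print(plan([.5187,-.009,.112],-83.9,st)[2])
b=cv2.imread("pics/w5.png")[120:300,100:420];cv2.imwrite("pics/c5.png",cv2.resize(b,None,fx=2.5,fy=2.5,interpolation=cv2.INTER_CUBIC))
import pickle;pickle.dump(st,open("pics/w5.pkl","wb"))
E
```

```text
10.7667 [0.52060414 0.00918439 0.11224975] [ 0.31408348  4.15333551 -1.029787  ] [9.58621797e-01 1.36872569e-01 1.44529658e-04]
hook_eye 0.86 [277.4016 213.8112] [ 0.523  -0.0035  0.066 ]
hook_bend 0.97 [290.2016 216.3072] [ 0.5221 -0.0124  0.066 ]
spring 0.86 [124.6208 217.3056] [0.5096 0.0999 0.066 ]
slot 0.77 [299.2128 213.888 ] [ 0.522  -0.0194  0.06  ]
[-0.38257077  1.78790907  0.02497483]
```

View pics/c5.png

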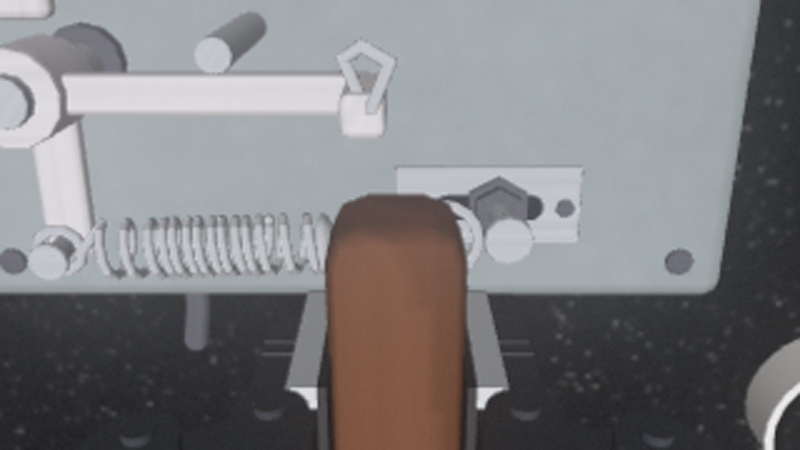

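```bash
python3 - <<'E'
from h import *
import pickle;st=pickle.load(open("pics/w5.pkl","rb"))
f=lambda x,y,z:unproj("wrist",100+x/2.5-.3,120+y/2.5-.3,z=z,st=st)
print("stud",f(510,241,.06),"edge",f(484,240,.066))
# refine stud circle by bright threshold
g=cv2.imread("pics/w5.png",0)[200:234,285:320]
print(g[::2,::2])
E
```

```text
stud [ 0.52067773 -0.02274594  0.06      ] edge [ 0.52277513 -0.01441999  0.066     ]
[[ 78  91 112 113 115 119 117 116 117 118 117 114 109  87  81  82 197 196]
 [123  91 112 117 116 117 123 128 123 116 117 118 117  85  79  80 155 196]
 [192 181 112 117 117 117 122 128 125 118 117 118 115  79  80  79 174 198]
 [192 193 173 115 115 110 119 128 124 130 122 117 117  79  79 132 200 200]
 [180 194 193 157 116 115 128 165 180 192 187 170 127 184 185 196 196 195]
 [192 189 197 189 115 126 178 195 196 196 196 196 190 148 193 193 193 193]
 [196 190 193 191 102 184 196 197 197 197 197 197 196 192 198 198 197 198]
 [196 195 179 194 127 197 199 199 198 199 199 199 199 199 181 196 196 197]
 [147 192 171 194 150 194 195 195 195 195 195 195 195 195 189 195 194 195]
 [105 164 185 193 154 195 196 195 195 196 196 195 195 194 167 169 168 167]
 [ 82 147 196 190 164 190 196 196 197 196 197 196 197 193 169 168 168 169]
 [ 76 182 195 177 168 167 195 195 196 195 195 196 188 171 168 168 169 170]
 [ 75 178 189 166 168 169 169 182 190 194 189 179 169 168 169 169 170 171]
 [ 78 173 168 168 168 168 168 169 170 170 170 170 170 171 169 169 170 170]
 [ 77 150 169 167 168 168 169 169 169 169 170 169 170 169 170 170 171 170]
 [ 76 165 168 168 169 168 170 169 170 169 169 170 170 170 171 170 170 171]
 [ 72 169 168 169 169 169 170 169 169 169 169 169 169 171 170 172 170 170]]
```

Call:
move_arm(
  jaw=[2.0, 2.0, 2.0, 2.0, 2.0, 2.0, 2.0],
  dp=[
    [-0.07, 0.37, 0],
    [-0.07, 0.37, 0],
    [-0.07, 0.37, 0],
    [-0.08, 0.37, 0],
    [-0.08, 0.37, 0],
    [0, 0, 0],
    [0, 0, 0],
  ],
  turn=[
    [0, 0, 0],
    [0, 0, 0],
    [0, 0, 0],
    [0, 0, 0],
    [0, 0, 0],
    [0, 0, 0],
    [0, 0, 0],
  ],
)

```text
time_s: 11.6
position: [0.5188, -0.009, 0.1122]
tool_rot: [[0.995, 0.104, -0.001], [0.104, -0.995, 0.002], [-0.001, -0.002, -1.0]]
ft_force: [-1.3, 8.2, -0.4]
grip_width: 0.023
gripper_force: 88.7
```

```bash
python3 - <<'E'
from h import *
st=observe();print(st["time_s"],st["position"],st["ft_force"],st["wrist_torque"])
im,d=cams.get_image("wrist");cv2.imwrite("pics/w6.png",im[...,::-1])
for q in ["hook_eye","hook_bend","spring","slot"]:
    for x in cams.mark_of("wrist",q)[:1]:
        l=np.array(x["location"])*[512,384];print(q,round(x["p"],2),l,unproj("wrist",*l,z=.06 if q=="slot" else .066,st=st).round(4))
b=cv2.imread("pics/w6.png")[170:260,220:330];cv2.imwrite("pics/c6.png",cv2.resize(b,None,fx=6,fy=6,interpolation=cv2.INTER_CUBIC))
import pickle;pickle.dump(st,open("pics/w6.pkl","wb"))
E
```

```text
11.6 [ 0.51875209 -0.00896133  0.11216207] [-1.26910801  8.18371337 -0.36477364] [ 1.816609    0.0898836  -0.02352475]
hook_eye 0.66 [275.3024 214.1952] [ 0.5208 -0.0202  0.066 ]
hook_bend 0.74 [292.608 218.496] [ 0.5188 -0.0323  0.066 ]
spring 0.78 [ 99.6864 213.0816] [0.5091 0.0986 0.066 ]
slot 0.89 [275.6096 208.2048] [ 0.5227 -0.0205  0.06  ]
```

View pics/c6.png

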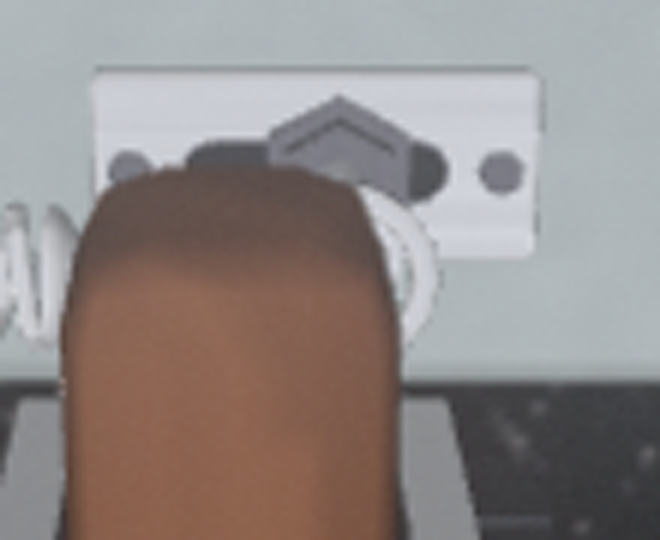

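```bash
python3 - <<'E'
from h import *
import pickle
st=pickle.load(open("pics/w6.pkl","rb"))
f=lambda x,y,z:unproj("wrist",220+x/6-.4,170+y/6-.4,z=z,st=st)
print("nut",f(340,170,.039),"edge",f(440,265,.066),"inner",f(413,268,.066),f(340,96,.039))
g=cv2.imread("pics/w6.png",0)[200:234:2,276:300];print(g)
st=pickle.load(open("pics/w5.pkl","rb"))
f=lambda x,y,z:unproj("wrist",100+x/2.5-.3,120+y/2.5-.3,z=z,st=st)
print("nut5",f(499,205,.039))
E
```

```text
nut [ 0.52270594 -0.02204595  0.039     ] edge [ 0.52234864 -0.03203617  0.066     ] inner [ 0.52166376 -0.02904795  0.066     ] [ 0.53251774 -0.0208362   0.039     ]
[[ 97 104 117 121 110 117 122 124 127 124 124 120  92  85  86  86  85 101
  163 209 209 209 209 203]
 [ 84  82  84 107 168 200 196 182 138 110 125 120  92  84  83 102 158 203
  211 211 211 210 211 211]
 [ 84  84  84  81 107 173 205 203 203 198 183 146 162 196 198 199 205 205
  204 205 206 206 205 206]
 [ 82  84  83  82  84 113 174 199 209 205 204 202 196 189 204 204 204 204
  205 204 204 204 204 204]
 [ 84  82  81  81  80  84 136 208 200 179 202 206 204 199 185 211 211 211
  210 210 210 211 210 211]
 [ 84  83  81  81  79  80  83 136 208 208 202 195 208 204 201 188 173 206
  207 207 207 206 207 206]
 [ 85  84  83  82  82  81  78  97 159 204 203 195 197 209 205 200 185 200
  202 201 202 201 202 201]
 [ 94  91  90  87  86  83  80  78 130 207 204 179 171 206 205 200 185 177
  178 178 178 178 178 179]
 [ 98  96  96  93  93  90  85  76  97 162 192 174 158 196 206 203 195 165
  179 179 178 180 179 179]
 [103 102 102 101  99  95  90  80  76 113 180 176 169 204 206 202 185 176
  179 179 179 180 181 180]
 [104 104 103 102 103 100  94  86  80  93 144 164 193 208 204 197 169 180
  179 180 180 181 181 181]
 [103 103 102 102 102 101  96  91  86  80 126 193 204 206 202 185 180 179
  181 179 180 180 182 180]
 [104 104 102 101 102 101  98  92  85  83 113 189 205 200 174 179 180 181
  181 181 181 181 180 181]
 [103 103 102 100 101 101 100  94  90  82 109 179 186 180 180 181 181 180
  181 181 181 180 180 180]
 [102 101 103 100 100  99 100  96  91  83 100 161 176 181 180 181 181 180
  180 180 181 181 181 181]
 [101 101 101 101 101 100 100  97  90  82 104 169 173 173 173 174 173 172
  173 173 173 172 173 173]
 [102 102 102 101  99 100  98  96  88  80  98 158 157 157 157 157 158 158
  156 157 156 156 156 157]]
nut5 [ 0.52331882 -0.02191079  0.039     ]
```

```bash
python3 - <<'E'
from h import *
import pickle
st=pickle.load(open("pics/w6.pkl","rb"));R=np.array(st["tool_rot"])
t=lambda u,v,z:((unproj("wrist",u,v,z=z,st=st)-st["position"])@R*1000).round(2)
print("head edge",t(286.6+.0,213,.06),"ring edge",t(293,215.6,.066),"inner",t(288.5,215.6,.066))
st5=pickle.load(open("pics/w5.pkl","rb"))
h=unproj("wrist",303.7,216.1,z=.06,st=st5);print("head from w5 in w6 px",proj("wrist",h,st))
E
```

```text
head edge [-0.82 19.7  52.12] ring edge [-0.16 23.51 46.12] inner [-0.16 20.45 46.12]
head from w5 in w6 px [[278.50899556 211.25132747]]
```

Call:
move_arm(
  jaw=[2.0, 2.0, 2.0, 2.0, 2.0, 2.0, 2.0],
  dp=[
    [0, 0.13, 0],
    [0, 0, 0],
    [0, 0, 0.25],
    [0, 0, 0.25],
    [0, 0, 0.2],
    [0, 0, 0],
    [0, 0, 0],
  ],
  turn=[
    [0, 0, 0],
    [0, 0, 0],
    [0, 0, 0],
    [0, 0, 0],
    [0, 0, 0],
    [0, 0, 0],
    [0, 0, 0],
  ],
)

```text
time_s: 12.43
position: [0.519, -0.0101, 0.1052]
tool_rot: [[0.995, 0.105, -0.001], [0.105, -0.995, 0.002], [-0.0, -0.002, -1.0]]
ft_force: [-0.2, 8.7, 0.1]
grip_width: 0.0231
gripper_force: 88.9
```

Call:
move_arm(
  jaw=[2.0, 2.0, 2.0, 2.0],
  dp=[
    [0, 0, 0.2],
    [0, 0, 0.2],
    [0, 0, 0],
    [0, 0, 0],
  ],
  turn=[
    [0, 0, 0],
    [0, 0, 0],
    [0, 0, 0],
    [0, 0, 0],
  ],
)

```text
time_s: 12.77
position: [0.5191, -0.0101, 0.1014]
tool_rot: [[0.995, 0.105, -0.0], [0.105, -0.995, 0.002], [0.0, -0.002, -1.0]]
ft_force: [0.5, 9.1, 1.7]
grip_width: 0.0229
gripper_force: 88.9
```

Call:
move_arm(
  jaw=[2.0, 2.0, 2.0, 2.0],
  dp=[
    [0, 0, 0.2],
    [0, 0, 0],
    [0, 0, 0],
    [0, 0, 0],
  ],
  turn=[
    [0, 0, 0],
    [0, 0, 0],
    [0, 0, 0],
    [0, 0, 0],
  ],
)

```text
time_s: 13.1
position: [0.5192, -0.0101, 0.0995]
tool_rot: [[0.995, 0.105, 0.0], [0.105, -0.995, 0.002], [0.0, -0.002, -1.0]]
ft_force: [-0.8, 8.3, 1.3]
grip_width: 0.023
gripper_force: 89.0
```

Call:
move_arm(
  jaw=[2.0, 2.0, 2.0, 2.0],
  dp=[
    [0, 0, 0.2],
    [0, 0, 0],
    [0, 0, 0],
    [0, 0, 0],
  ],
  turn=[
    [0, 0, 0],
    [0, 0, 0],
    [0, 0, 0],
    [0, 0, 0],
  ],
)

```text
time_s: 13.43
position: [0.5192, -0.0102, 0.0976]
tool_rot: [[0.995, 0.105, 0.0], [0.105, -0.995, 0.001], [0.0, -0.001, -1.0]]
ft_force: [-0.8, 9.3, 1.3]
grip_width: 0.0228
gripper_force: 89.0
```

```bash
python3 - <<'E'
from h import *
for i in range(4):
    st=observe();print(st["time_s"],np.round(st["position"],4),np.round(st["ft_force"],2))
    im,d=cams.get_image("wrist")
cv2.imwrite("pics/w7.png",im[...,::-1])
print(im[196:240:2,276:304].mean(-1).astype(int))
E
```

```text
13.4333 [ 0.5192 -0.0102  0.0976] [-0.76  9.32  1.34]
13.4833 [ 0.5192 -0.0101  0.0976] [-0.43  8.24  1.79]
13.5333 [ 0.5192 -0.0102  0.0976] [-0.26  8.19  2.35]
13.5833 [ 0.5192 -0.0101  0.0976] [-1.37  8.36  2.57]
[[118 123 122 122 121 121 137 170 199 199 200 199 200 200 200 200 200 200
  200 200 200 201 201 200 201 200 201 200]
 [107  94  93 106 124 123 122 119 123 131 154 186 201 201 202 201 202 202
  202 202 202 202 202 202 203 203 203 203]
 [ 93 109 120 121 100  90  99 115 120 122 121 121 128 164 182 184 203 203
  203 203 204 203 204 204 204 204 204 204]
 [ 80  80  81 105 165 197 196 185 161 115 123 119 100  83  83  85  94 133
  187 202 202 202 202 202 202 202 196 158]
 [ 81  81  80  81 101 168 203 201 200 197 189 169 103  82  83  83  83  84
  116 187 203 203 202 203 197 148 121 120]
 [ 81  80  80  79  79  91 130 163 199 203 201 200 194 163  82  83  83  83
  111 179 203 203 203 199 169 118 122 120]
 [ 81  81  80  78  78  79  90 122 123 144 191 203 202 195 167  84  83  88
  139 202 206 206 206 206 199 155 122 121]
 [ 81  82  80  80  79  76  79  89 123 120 129 166 202 202 198 184
[... 990 characters left out ...]
 97  97  98  96  96  97  97  93  87  81  95 154 174 174 174 174 174 174
  175 175 176 176 176 176 176 175 176 176]
 [ 97  96  96  98  96  96  96  93  85  80 106 172 175 174 175 174 175 175
  175 175 175 176 176 176 175 175 176 175]
 [ 97  96  97  96  95  95  94  93  85  78 108 175 176 175 175 175 176 175
  174 175 176 175 177 176 176 175 175 174]
 [ 96  96  97  95  94  94  94  92  84  77  95 155 176 175 175 176 175 175
  175 177 176 175 176 175 175 175 174 174]
 [ 95  96  94  94  93  94  94  91  84  76  82 119 127 127 126 128 127 134
  157 175 176 176 176 175 176 175 175 175]
 [ 95  96  96  93  93  94  94  89  83  77  94 137 138 137 137 138 137 138
  146 174 173 174 173 173 173 174 174 173]]
```

Call:
move_arm(
  jaw=[2.0, 2.0, 2.0, 2.0],
  dp=[
    [0, 0, 0.15],
    [0, 0, 0],
    [0, 0, 0],
    [0, 0, 0],
  ],
  turn=[
    [0, 0, 0],
    [0, 0, 0],
    [0, 0, 0],
    [0, 0, 0],
  ],
)

```text
time_s: 13.97
position: [0.5191, -0.0101, 0.0961]
tool_rot: [[0.994, 0.105, 0.0], [0.105, -0.994, 0.001], [0.0, -0.001, -1.0]]
ft_force: [-0.7, 8.1, 2.1]
grip_width: 0.0227
gripper_force: 89.1
```

```bash
python3 - <<'E'
from h import *
for i in range(2):
    st=observe();print(st["time_s"],np.round(st["position"],4),np.round(st["ft_force"],2))
    im,d=cams.get_image("wrist")
v,u=np.mgrid[204:220:2,284:298]
P=unproj("wrist",u.ravel(),v.ravel(),d[v.ravel(),u.ravel()],st=st)
print((P[:,2]*1000).round(0).astype(int).reshape(v.shape))
E
```

```text
13.9667 [ 0.5191 -0.0101  0.0961] [-0.67  8.1   2.06]
14.0167 [ 0.5192 -0.0102  0.0961] [-1.39  7.81  2.27]
[[ 52  52  53  51  51  35  34  35  35  36  35  35  35  34]
 [ 52  53  53  52  53  51  34  35  36  35  36  35  36  36]
 [ 40  40  52  52  52  52  51  35  35  34  35  36  34  35]
 [ 41  39  37  52  53  52  53  51  35  35  35  35  34  35]
 [112  39  36  36  51  52  52  52  35  35  35  35  34  34]
 [116  61  59  37  51  52  52  52  51  36  35  35  35  36]
 [121  61  61  60  52  51  51  51  51  35  35  34  35  35]
 [124 121  62  61  51  52  52  50  35  35  35  35  36  34]]
```

Call:
move_arm(
  jaw=[2.0, 2.0, 2.0, 2.0, 2.0, 2.0],
  dp=[
    [0, -0.15, 0],
    [0, -0.15, 0],
    [0, -0.15, 0],
    [0, -0.15, 0],
    [0, 0, 0],
    [0, 0, 0],
  ],
  turn=[
    [0, 0, 0],
    [0, 0, 0],
    [0, 0, 0],
    [0, 0, 0],
    [0, 0, 0],
    [0, 0, 0],
  ],
)

```text
time_s: 14.57
position: [0.5187, -0.005, 0.0961]
tool_rot: [[0.994, 0.105, 0.001], [0.105, -0.994, -0.0], [0.001, 0.0, -1.0]]
ft_force: [-0.4, 3.7, 1.6]
grip_width: 0.023
gripper_force: 89.2
```

Call:
move_arm(
  jaw=[2.0, 2.0, 2.0, 2.0, 2.0],
  dp=[
    [0, -0.15, 0],
    [0, -0.15, 0],
    [0, 0, 0],
    [0, 0, 0],
    [0, 0, 0],
  ],
  turn=[
    [0, 0, 0],
    [0, 0, 0],
    [0, 0, 0],
    [0, 0, 0],
    [0, 0, 0],
  ],
)

```text
time_s: 14.98
position: [0.5187, -0.0026, 0.0962]
tool_rot: [[0.995, 0.105, 0.001], [0.105, -0.995, -0.001], [0.001, 0.001, -1.0]]
ft_force: [0.3, -3.6, 3.0]
grip_width: 0.0226
gripper_force: 89.4
```

```bash
python3 - <<'E'
from h import *
for i in range(3):
    st=observe();print(st["time_s"],np.round(st["position"],4),np.round(st["ft_force"],2),np.round(st["wrist_torque"],2))
    im,d=cams.get_image("wrist")
v,u=np.mgrid[196:224:2,284:304]
P=unproj("wrist",u.ravel(),v.ravel(),d[v.ravel(),u.ravel()],st=st)
print((P[:,2]*1000).round(0).astype(int).reshape(v.shape))
E
```

```text
14.9833 [ 0.5187 -0.0026  0.0962] [ 0.28 -3.56  2.97] [-0.67 -0.15 -0.01]
15.0333 [ 0.5187 -0.0026  0.0961] [ 1.06 -3.55  3.33] [-0.7  -0.18 -0.03]
15.0833 [ 0.5187 -0.0025  0.0961] [ 1.23 -2.79  3.77] [-0.84 -0.21 -0.04]
[[ 36  37  36  37  36  35  36  34  35  35  34  35  34  34  34  35  35  36
   34  36]
 [ 36  37  38  36  37  37  37  37  37  36  36  35  35  35  35  34  34  35
   34  36]
 [ 40  39  41  40  40  40  38  37  37  36  36  36  36  36  36  35  36  35
   34  35]
 [ 53  53  53  53  40  40  39  40  40  40  39  36  36  35  37  35  35  34
   34  35]
 [ 55  53  54 240  53  52  52  40  40  41  41  40  41  37  36  35  36  34
   35  36]
 [ 41  42  54  53  54  53  53  52  53  39  40  39  39  37  36  35  34  35
   35  34]
 [ 45  45  45  46  46  53  52  53  53  52  41  41  37  37  37  36  34  35
   35  35]
 [ 48  49  50  49  57  58  58  53  53  54  53  51  37  37  36  35  35  35
   35  36]
 [113  60  60  60  61  62  60  61  60  60  60  58  36  36  36  34  34  36
   34  36]
 [117  61  61  61  62  61  62  61  60  61 240  60  60  60  36  35  35  34
   36  35]
 [121 116  61  62  61  61  62  61  62  61  61  61  62  61  59  35  34  35
   34  36]
 [125 122  62  61  61  62  61  61  60  60  60  62  61  62  61  60  35  34
   35  34]
 [125 123  62  61  61  61  62  62  62  62  62  61  62  61  61  62  35  34
   34  35]
 [127 124 124  61  63  60  61  62  62 240  62  61  61  61  62  62  34  34
   35  34]]
```

Call:
move_arm(
  jaw=[2.0, 2.0, 2.0, 2.0, 2.0],
  dp=[
    [0, 0.08, -0.1],
    [0, 0, -0.2],
    [0, 0, -0.2],
    [0, 0, 0],
    [0, 0, 0],
  ],
  turn=[
    [0, 0, 0],
    [0, 0, 0],
    [0, 0, 0],
    [0, 0, 0],
    [0, 0, 0],
  ],
)

```text
time_s: 15.55
position: [0.5181, -0.0026, 0.1007]
tool_rot: [[0.995, 0.105, -0.001], [0.105, -0.995, 0.0], [-0.001, -0.0, -1.0]]
ft_force: [1.0, 0.2, -1.9]
grip_width: 0.023
gripper_force: 88.8
```

```bash
python3 - <<'E'
from h import *
for i in range(3):
    st=observe();print(st["time_s"],np.round(st["position"],4),np.round(st["ft_force"],2),np.round(st["wrist_torque"],2))
    im,d=cams.get_image("wrist")
v,u=np.mgrid[196:224:2,284:304]
P=unproj("wrist",u.ravel(),v.ravel(),d[v.ravel(),u.ravel()],st=st)
print((P[:,2]*1000).round(0).astype(int).reshape(v.shape))
E
```

```text
15.55 [ 0.5181 -0.0026  0.1007] [ 0.97  0.21 -1.87] [0.03 0.03 0.02]
15.6 [ 0.5181 -0.0026  0.1007] [-0.25  0.31 -1.49] [0.02 0.02 0.  ]
15.65 [ 0.5181 -0.0027  0.1006] [ 0.51 -0.51 -1.08] [-0.01 -0.06  0.03]
[[ 39  40  40  39  38  37  36  36  36  36  37  36  35  35  35  34  35  35
   35  35]
 [ 53  53  41  41  41  40  39  38  37  38  36  36  37  37  37  36  36  35
   35  35]
 [ 55  55  53  54  53  52  41  41  41  40  40  39  37  37  35  35  35  35
   35  35]
 [ 53  53  53  54  54  54  53  53  40  40  41  39  36  37  34  35  34  35
   35  35]
 [ 44  44  43  45  53  53  54  54  53  40  40  40  35  37  34  33  35  34
   36  35]
 [ 47  49  49  49  48  50  54  54  54  53  52  41  37  38  35  34  36  35
   34  34]
 [ 59  59  60  59  60  61  60  59  59  59  57  40  37  37  36  35  34  34
   35  35]
 [ 60  61  61  62  61  61  61  62  62  61  60  60  58  36  36  35  34  35
   36  34]
 [117  62  62  62  62  61  62  61  60  61  61  61  60  60  35  35  34  35
   35  35]
 [120  61  61  61  61  62  62  61  60  61  61  61  61  61  61  34  35  35
   35  33]
 [125 120  62  61  61  63  60  62  61  61  62  62  61  61  61  34  35  35
   34  35]
 [128 124  61  61  61  61  63  62  61  61  63  61  61  61  61  33  36  34
   34  35]
 [128 129  61  61  61  62  62  61  62  61  60  61  62  62  62  30  31  32
   32  31]
 [131 130 128  61  62  61  60  61  61  61  62  61  61  61  32  31  32  31
   32  32]]
```

Free of force and the eye stays under the head. Lift away.

Call:
move_arm(
  jaw=[2.0, 2.0, 2.0, 2.0, 2.0, 2.0, 2.0, 2.0, 2.0],
  dp=[
    [0, 0, -0.4],
    [0, 0, -0.6],
    [0, 0, -1],
    [0, 0, -1.5],
    [0, 0, -2.5],
    [0, 2.8, -2.5],
    [0, 4, -1.5],
    [0, 4, 0],
    [0, 0, 0],
  ],
  turn=[
    [0, 0, 0],
    [0, 0, 0],
    [0, 0, 0],
    [0, 0, 0],
    [0, 0, 0],
    [0, 0, 0],
    [0, 0, 0],
    [0, 0, 0],
    [0, 0, 0],
  ],
)

```text
time_s: 16.45
position: [0.5305, -0.1152, 0.2019]
tool_rot: [[0.995, 0.1, 0.003], [0.1, -0.995, -0.003], [0.003, 0.004, -1.0]]
ft_force: [-0.7, -0.1, -1.7]
grip_width: 0.0229
gripper_force: 89.1
```

```bash
python3 - <<'E'
from h import *
st=observe();print(st["time_s"],np.round(st["position"],4),np.round(st["ft_force"],2))
im,d=cams.get_image("wrist")
l=proj("wrist",[.5215,-.0217,.06],st)[0];print(l)
u0,v0=int(l[0]),int(l[1]);u0=max(u0,90);v0=max(v0,60)
cv2.imwrite("pics/c8.png",cv2.resize(im[v0-60:v0+60,u0-90:u0+70][...,::-1],None,fx=5,fy=5,interpolation=cv2.INTER_CUBIC))
print(plan([.462,-.294,.17],-1.8,st))
E
```

```text
16.45 [ 0.5305 -0.1152  0.2019] [-0.67 -0.11 -1.73]
[161.83395698 176.08050193]
(array([-8.60798197, 17.09309691,  3.23091771]), array([ 5.18260826e-03,  3.60411368e-04, -1.43937141e+00]), array([-18.08456326,  -6.2830406 ,   3.19094301]))
```

View pics/c8.png

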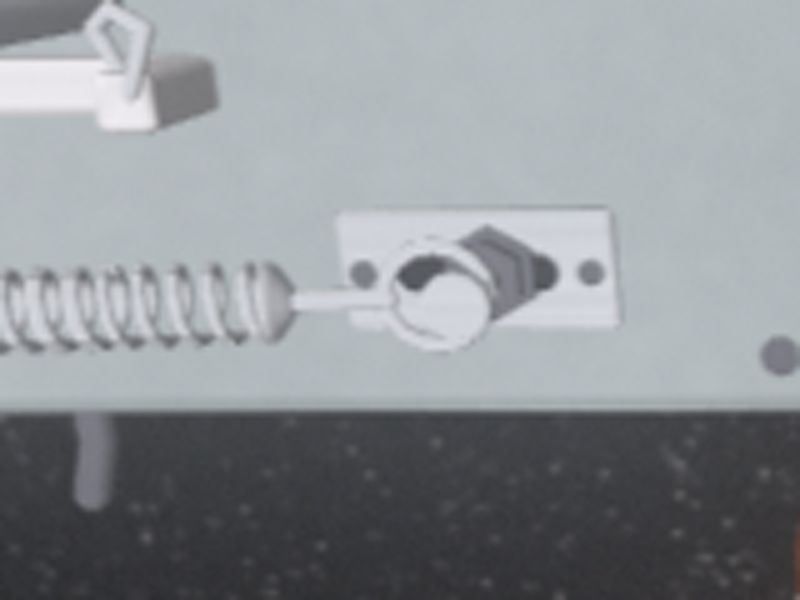

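The picture shows the eye's far end under the stud head at (455,300) of the crop, with the spring stretched. Now return the puller.

Call:
move_arm(
  jaw=[2.0, 2.0, 2.0, 2.0, 2.0, 2.0, 2.0, 2.0, 2.0, 2.0, 2.0, 2.0],
  dp=[
    [0, 0, 0],
    [0, 0, 0],
    [0, 0, 0],
    [0, 0, 0],
    [0, 0, 0],
    [0, 0, 0],
    [0, 0, 0],
    [0, 0, 0],
    [0, 0, 0],
    [0, 0, 0],
    [0, 0, 0],
    [0, 0, 0],
  ],
  turn=[
    [0, 0, -0.12],
    [0, 0, -0.12],
    [0, 0, -0.12],
    [0, 0, -0.12],
    [0, 0, -0.12],
    [0, 0, -0.12],
    [0, 0, -0.12],
    [0, 0, -0.12],
    [0, 0, -0.12],
    [0, 0, -0.12],
    [0, 0, -0.12],
    [0, 0, -0.12],
  ],
)

```text
time_s: 17.5
position: [0.5293, -0.1083, 0.2007]
tool_rot: [[0.019, 1.0, -0.0], [1.0, -0.019, 0.0], [0.0, -0.0, -1.0]]
ft_force: [-0.6, 0.3, -1.3]
grip_width: 0.0229
gripper_force: 88.9
```

Call:
move_arm(
  jaw=[2.0, 2.0, 2.0, 2.0, 2.0, 2.0, 2.0, 2.0, 2.0],
  dp=[
    [-3, -1, 0],
    [-3, -1, 0],
    [-3, -1, 0],
    [-3, -1, 0],
    [-3, -1, 0],
    [-3, -1, 0],
    [0, 0, 3],
    [0, 0, 0],
    [0, 0, 0],
  ],
  turn=[
    [0, 0, 0],
    [0, 0, 0],
    [0, 0, 0],
    [0, 0, 0],
    [0, 0, 0],
    [0, 0, 0],
    [0, 0, 0],
    [0, 0, 0],
    [0, 0, 0],
  ],
)

```text
time_s: 18.25
position: [0.4645, -0.2864, 0.1699]
tool_rot: [[0.026, 1.0, -0.002], [1.0, -0.026, 0.003], [0.003, -0.002, -1.0]]
ft_force: [0.6, 1.0, -0.4]
grip_width: 0.0228
gripper_force: 89.0
```

```bash
python3 - <<'E'
from h import *
st=observe();print(st["time_s"],np.round(st["position"],4),np.round(st["ft_force"],2),np.array(st["tool_rot"]).round(4))
p,w,g=plan([.4619,-.294,.075],-1.88,st);print(p,w,g)
im,d=cams.get_image("wrist");cv2.imwrite("pics/w9.png",im[...,::-1])
v,u=np.mgrid[0:384,0:512];P=unproj("wrist",u.ravel(),v.ravel(),d.ravel(),st=st)
B=P[(d.ravel()>0)&(abs(P[:,0]-.46)<.06)&(abs(P[:,1]+.294)<.06)&(abs(P[:,2]-.052)<.004)]
print(B[:,:2].min(0),B[:,:2].max(0))
T=(P-st["position"])@np.array(st["tool_rot"])*1000
T=T[(d.ravel()>0)&(abs(T[:,1])<12)&(abs(T[:,0])<45)&(T[:,2]<-28)&(T[:,2]>-40)]
print(T.min(0),T.max(0));q=T[abs(T[:,1])<5]
for a in(-25,-10,10,25): print(a,np.median(q[abs(q[:,0]-a)<3][:,2]))
E
```

```text
18.25 [ 0.4645 -0.2864  0.1699] [ 0.59  0.97 -0.36] [[ 0.0257  0.9997 -0.0023]
 [ 0.9997 -0.0257  0.0028]
 [ 0.0027 -0.0024 -1.    ]]
[-0.79258443 -0.21506216  9.49251165] [-0.00240785 -0.00270911  0.00709156] [-0.76845244 -0.23238562  9.49408748]
[ 0.4241274  -0.33125617] [ 0.49867449 -0.25682667]
[-33.37866444 -11.98551086 -39.84498948] [ 35.80179104  11.99979503 -28.00536264]
-25 -34.9192995468151
-10 -34.97615568931917
10 -34.962591541296895
25 -35.059768294821794
```

Handle level and unslipped. Align, then descend.

Call:
move_arm(
  jaw=[2.0, 2.0, 2.0, 2.0, 2.0, 2.0, 2.0, 2.0],
  dp=[
    [-0.4, -0.12, 0],
    [-0.38, -0.11, 0],
    [0, 0, 0],
    [0, 0, 2],
    [0, 0, 2],
    [0, 0, 0],
    [0, 0, 0],
    [0, 0, 0],
  ],
  turn=[
    [0, 0, 0.007],
    [0, 0, 0],
    [0, 0, 0],
    [0, 0, 0],
    [0, 0, 0],
    [0, 0, 0],
    [0, 0, 0],
    [0, 0, 0],
  ],
)

```text
time_s: 18.97
position: [0.4628, -0.2957, 0.1317]
tool_rot: [[0.033, 0.999, 0.001], [0.999, -0.033, -0.001], [-0.001, 0.001, -1.0]]
ft_force: [0.6, -0.4, -0.5]
grip_width: 0.0228
gripper_force: 89.0
```

Call:
move_arm(
  jaw=[2.0, 2.0, 2.0, 2.0, 2.0, 2.0, 2.0, 2.0],
  dp=[
    [0.15, -0.08, 0],
    [0, 0, 0],
    [0, 0, 1],
    [0, 0, 1],
    [0, 0, 1],
    [0, 0, 1],
    [0, 0, 0],
    [0, 0, 0],
  ],
  turn=[
    [0, 0, 0],
    [0, 0, 0],
    [0, 0, 0],
    [0, 0, 0],
    [0, 0, 0],
    [0, 0, 0],
    [0, 0, 0],
    [0, 0, 0],
  ],
)

```text
time_s: 19.63
position: [0.4613, -0.2937, 0.0896]
tool_rot: [[0.033, 0.999, -0.001], [0.999, -0.033, 0.001], [0.001, -0.001, -1.0]]
ft_force: [-0.1, 0.5, -1.7]
grip_width: 0.0228
gripper_force: 89.0
```

Inside the hole (tips at 33 mm) with no contact force.

Call:
move_arm(
  jaw=[2.0, 2.0, 2.0, 2.0, 2.0, 2.0],
  dp=[
    [0, 0, 1.0],
    [0, 0, 0.6],
    [0, 0, 0.3],
    [0, 0, 0.1],
    [0, 0, 0],
    [0, 0, 0],
  ],
  turn=[
    [0, 0, 0],
    [0, 0, 0],
    [0, 0, 0],
    [0, 0, 0],
    [0, 0, 0],
    [0, 0, 0],
  ],
)

```text
time_s: 20.13
position: [0.4617, -0.294, 0.0706]
tool_rot: [[0.033, 0.999, 0.0], [0.999, -0.033, -0.0], [-0.0, 0.0, -1.0]]
ft_force: [-0.5, -0.3, -1.5]
grip_width: 0.0228
gripper_force: 89.0
```

Call:
move_arm(
  jaw=[2.0, 2.0, 2.0, 2.0],
  dp=[
    [0, 0, 0.1],
    [0, 0, 0.1],
    [0, 0, 0],
    [0, 0, 0],
  ],
  turn=[
    [0, 0, 0],
    [0, 0, 0],
    [0, 0, 0],
    [0, 0, 0],
  ],
)

```text
time_s: 20.47
position: [0.4616, -0.2938, 0.0685]
tool_rot: [[0.033, 0.999, -0.0], [0.999, -0.033, -0.0], [-0.0, -0.0, -1.0]]
ft_force: [0.8, 0.0, -1.5]
grip_width: 0.023
gripper_force: 89.0
```

Call:
move_arm(
  jaw=[2.0, 2.0, 3.5, 5.0, 6.5, 8.5, 8.5, 8.5, 8.5, 8.5],
  dp=[
    [0, 0, 0.05],
    [0, 0, 0],
    [0, 0, 0],
    [0, 0, 0],
    [0, 0, 0],
    [0, 0, 0],
    [0, 0, 0],
    [0, 0, 0],
    [0, 0, 0],
    [0, 0, 0],
  ],
  turn=[
    [0, 0, 0],
    [0, 0, 0],
    [0, 0, 0],
    [0, 0, 0],
    [0, 0, 0],
    [0, 0, 0],
    [0, 0, 0],
    [0, 0, 0],
    [0, 0, 0],
    [0, 0, 0],
  ],
)

```text
time_s: 21.3
position: [0.4616, -0.2939, 0.0679]
tool_rot: [[0.033, 0.999, -0.0], [0.999, -0.033, 0.0], [0.0, -0.0, -1.0]]
ft_force: [-0.3, 0.5, 0.5]
grip_width: 0.0854
gripper_force: 0.0
```

Call:
move_arm(
  jaw=[8.5, 8.5, 8.5, 8.5, 8.5, 8.5, 8.5, 8.5],
  dp=[
    [0, 0, -1],
    [0, 0, -2],
    [0, 0, -3],
    [0, 0, -4],
    [0, 0, -4],
    [0, 0, -4],
    [0, 0, 0],
    [0, 0, 0],
  ],
  turn=[
    [0, 0, 0],
    [0, 0, 0],
    [0, 0, 0],
    [0, 0, 0],
    [0, 0, 0],
    [0, 0, 0],
    [0, 0, 0],
    [0, 0, 0],
  ],
)

```text
time_s: 21.97
position: [0.462, -0.2942, 0.2508]
tool_rot: [[0.033, 0.999, 0.004], [0.999, -0.033, -0.004], [-0.004, 0.004, -1.0]]
ft_force: [-0.9, 0.2, -0.9]
grip_width: 0.0852
gripper_force: 0.0
```

```bash
python3 - <<'E'
from h import *
st=observe();print(st["time_s"],np.round(st["position"],4),np.round(st["ft_force"],2))
im,d=cams.get_image("wrist")
v,u=np.mgrid[0:384,0:512];P=unproj("wrist",u.ravel(),v.ravel(),d.ravel(),st=st)
P=P[(d.ravel()>0)&(abs(P[:,0]-.46)<.06)&(abs(P[:,1]+.294)<.06)]
H=P[(P[:,2]>.09)&(P[:,2]<.115)]
print(len(H),np.percentile(H[:,2],[5,50,95,99]),cv2.minAreaRect((H[:,:2]*1000).astype(np.float32)))
for lo,hi in((-.33,-.31),(-.30,-.285),(-.275,-.26)):
    print(np.median(H[(H[:,1]>lo)&(H[:,1]<hi)&(H[:,2]>.1)][:,2]))
im,d=cams.get_image("top")
e=proj("top",[.5215,-.0217,.06])[0];print(e, [ (q,np.round(np.array(x["location"])*[512,384],1)) for q in("hook_eye","hook_bend","slot") for x in cams.mark_of("top",q)[:1]])
E
```

```text
21.9667 [ 0.462  -0.2942  0.2508] [-0.87  0.21 -0.92]
1557 [0.09683966 0.10228357 0.10393543 0.10446808] ((461.57122802734375, -292.899169921875), (69.60684204101562, 23.925125122070312), 88.48902893066406)
0.1025365271071908
0.10261825848294875
0.10238211476379477
[214.90356098 237.12802971] [('hook_eye', array([216.1, 240.8])), ('hook_bend', array([220.1, 240.6])), ('slot', array([212.7, 235.8]))]
```

Puller upright and level at its original height (top at 102 mm); the spring is still hooked. Hand in.

```bash
python3 -c "
from rig import ticket; print(ticket.close_job())"
```

```text
the job is handed in; nothing more can be done
None
```

The spring's eye is held under the anchor stud's head, the puller is back upright in its block with its collar on the wood, and the job was handed in at about 22 s; the hand-in returned no verdict.

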